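Draw the jar's shelf riser tight with its cam lock

TASK

Two grey shelf risers stand here, each in two halves with a gap between them and an orange cam lock beside the gap. On the riser that carries the glass swing-top jar, turn the orange lock clockwise (seen from above) a quarter turn to its stop, so that the two halves are drawn tight together, then let go. Leave the jar standing where it is, and leave the lock of the riser with the bamboo tiers open.

Things in the scene. Friction and masses are not known exactly. Their poses are not given: they have to be found in the camera images.
- lock_jar_grip (a point): Grip point of the lock to turn: an orange bar 60 mm long, 14 thick, 32 tall, on a yellow disc (60 mm across), on the fixed half of the jar's riser, 35 mm from the gap. The point lies on the upright turning axis, 10 mm below the bar's top, 22 above the disc, 96 above the table. x runs level along the bar and turns with it, y across its thickness, z up.
- lock_jar (a joint): Turn of that cam lock in rad, growing clockwise seen from above: 0 fully open with the bar parallel to the gap, 1.571 (a quarter turn) at its stop with the bar square to the gap. It starts nearly open (0.05 to 0.25). Stiff: about 0.15 N m turns it, and it stays where it is left.
- wing_jar (a joint): How far the sliding half (300 by 100 mm) of the jar's riser is drawn to the fixed half (300 by 190 mm, fixed to the table, any small yaw; tops at 60 mm), in m: 0 with the gap fully open (12 mm), 0.012 closed. The gap runs along the 300 mm side. Only the cam moves it, evenly with its turn.
- jar: Glass storage jar with orange seal and steel swing-top clasp, 80 mm across, 97 mm tall, standing loose on the fixed half of the riser whose lock is to be turned, about 175 mm from the lock. Origin at the centre of its underside, z up.
- lock_tiers (a joint): Turn of the identical cam lock on the other grey riser, the one carrying two stacked bamboo tiers (150 mm across), in rad as above. It starts nearly open (0.05 to 0.25) and is to be left so.
Things that resemble listed ones, but are neither listed nor needed, are in the scene too. What is shaped like the jar but blue, green or yellow is not meant.

How it is judged:
By the outcome, as a careful person would: the job done as asked, in the order asked, and still so for the second after the job is handed in, with the robot touching nothing.
It also fails if it takes over 32 s, if anything falls off the work surface, if the arm or the gripper's body presses on something with over 40 N, if the wrist force passes 120 N, or if a joint passes its speed limit or range.

ROBOT

A 7-joint arm with a two-finger parallel gripper is mounted at the origin on the work surface. World frame = base frame: x ahead of the robot, y to its left, z up, the work surface at z = 0. Lengths are in m, angles in rad, forces in N, time in s.
With the tool pointing down it reaches from about 0.425 to 0.875 m from the base axis. Payload 4.7 kg.
Tool frame: the origin (TCP) lies at the very end of the fingers, on their centre line; the grasp point (between the pads) lies 19 mm behind it; z points along the fingers, y is the line along which they close (so a half turn about z gives the same grasp; the last joint's range is limited). The gripper opens to 87 mm and grips with 3 to 60 N. Pads are 19 mm wide; open, the fingers measure 117 mm over their backs; the gripper's body (75 mm by 190 mm) begins 51 mm behind the grasp point.
Start: joints at [1.254, 0.321, -0.07, 1.45, 0.023, 1.371, -0.057], TCP at [0.211, -0.615, 0.223] pointing down, gripper open.
Joint ranges: [-2.86, 2.86], [-0.3, 2.09], [-1.38, 1.24], [0.06, 2.45], [-1.56, 4.7], [0.09, 2.05], [-2.69, 2.69]. Speed limits (rad/s): [2.57, 2.57, 3.14, 3.14, 3.14, 3.14, 3.14].

INTERFACE

Orientations are given as a rotation vector (axis times angle).
In Python, from bench import ctrl gives the robot as it stands.
- The arm moves only by the shell command python3 -m jog 'ROWS' [FORCE]. ROWS is JSON, a list that holds one entry, the list of rows, each a list of 7 numbers: the shift along the tool's x, y, z in mm, then the turn, a rotation vector about the tool's x, y, z in degrees, then the finger opening in mm, from 0 to 87. A call has 1 to 10 rows; each row is the pose to reach, as a shift and turn from the pose commanded when the call began, along the tool's axes at that moment; what a row does not reach only later rows make up. A row lasts 1/10 s, in which the tool goes at most 50 mm and 8.59 degrees, less where a joint would pass 70% of its speed; a pose out of reach is approached as far as the arm can. A call with a gripper value outside its range is refused whole. The fingers move at their own pace and stop on an object; FORCE is the grip in N (left out, the last holds). Time passes only in rows, so rows that repeat a pose let the fingers close. It gives the time, the measured TCP pose, the force, the opening and the grip force at its end, in the units of the state.
- ctrl.get_state(): the state, without advancing time (a new reading comes with each control period).
- ctrl.get_image(name): name is "side" or "top"; returns a dict with "image" (384x512x3 uint8, red, green, blue), "depth" (384x512 float32, m along the optical axis (not along the pixel's ray), 0 where there is no reading), "fov_y" (degrees; the focal length in pixels is half the picture's height over the tangent of half this angle, whatever the lens; pixels are square), "cx", "cy" (the principal point, pixels), "rvec" (rotation vector, rad) and "tvec" (3), from world to camera coordinates, as OpenCV has them. Camera axes: x right, y down, z forward; pixel columns grow to the right and rows downward; lengths in m; the calibration is good to about 2 mm. A picture is of the moment at which its call begins.
- ctrl.close_job(): hands the job in; it is judged then, once.
The state is a dict: "time": time; "joint_positions": joint angles; "qd": joint speeds; "joint_torque": joint torques, N m; "position": TCP position; "tool_rot": TCP orientation; "ft_force": force on the tool from outside, world axes, zero at the start; "torque": the same for the moment, N m; "grip_width": opening from 0.0 (shut) to 1.0 (fully open); "grip_force": force on a finger pad.
Only numpy, scipy, OpenCV 4.12 (cv2) and the standard library are available. Lean on these libraries where they do the work, as an engineer would, in place of code of your own. Each camera call takes 0.05 s, during which the arm holds its last target. There are 200 camera calls.

## Working session

There is one attempt and no reset: what is moved stays moved. The work goes in short steps, Python scripts to look and compute and a shell command to move; the robot and the scene stay as the last step left them, time stands still between calls to the robot, and variables do not carry over. Pictures are saved under pics/ and viewed, at most 10 in all, crops included, and the job is handed in when it is done.

```bash
mkdir -p pics
cat > h.py <<'E'
import numpy as np, cv2
from bench import ctrl
def shot(n):
    d=ctrl.get_image(n); d['R']=cv2.Rodrigues(np.array(d['rvec'],float))[0]; d['t']=np.array(d['tvec'],float)
    d['f']=d['image'].shape[0]/2/np.tan(np.radians(d['fov_y'])/2); return d
def world(d,u,v,z=None):
    r=d['R'].T@np.array([(u-d['cx'])/d['f'],(v-d['cy'])/d['f'],1.]); c=-d['R'].T@d['t']
    k=d['depth'][int(round(v)),int(round(u))] if z is None else (z-c[2])/r[2]
    return c+k*r
def save(d,n,box=None,s=1):
    im=d['image']
    if box: im=im[box[1]:box[3],box[0]:box[2]]
    cv2.imwrite('pics/'+n,cv2.resize(im[:,:,::-1],None,fx=s,fy=s,interpolation=cv2.INTER_CUBIC))
E
python3 - <<'E'
from h import *
for n in('top','side'):
    d=shot(n); save(d,n+'0.png',s=1.5); print(n,d['fov_y'],d['cx'],d['cy'],-d['R'].T@d['t'],d['R'])
print(ctrl.get_state())
E
```

```text
top 44.96458250382314 251.50645647129173 189.48174250056553 [ 0.42352765 -0.00340673  1.29090489] [[ 0.0149838  -0.99977364 -0.01510471]
 [-0.99228403 -0.0130087  -0.12330116]
 [ 0.12307676  0.01683568 -0.99225434]]
side 52.70467013818824 259.0684733056089 192.5536467730067 [0.25728863 0.70571684 0.5558833 ] [[-0.91268907 -0.40793674 -0.02421337]
 [-0.18476811  0.46478514 -0.86593044]
 [ 0.36449885 -0.78585138 -0.49957802]]
{'time': 0.1, 'joint_positions': array([ 1.25409526,  0.32174674, -0.07009994,  1.45152057,  0.02258469,
        1.37080536, -0.05690047]), 'qd': array([-4.25584854e-04, -3.42748854e-03, -3.35607020e-05, -1.65789836e-03,
       -2.72111500e-04,  7.53462872e-05, -3.14057182e-04]), 'joint_torque': array([-5.85068465e-04, -4.92571807e+01, -4.06141123e-01, -3.13399351e+01,
       -6.42345124e-02,  3.95269110e-02,  1.18883095e-04]), 'position': array([ 0.21093202, -0.61431205,  0.22158866]), 'tool_rot': array([-3.09707392e+00, -5.17041274e-01,  5.49086280e-04]), 'ft_force': array([0.48523076, 0.21728898, 0.32429218]), 'torque': array([ 0.00218232, -0.00907942, -0.0360905 ]), 'grip_force': 0.0, 'grip_width': 1.0007030772681822}
```

View pics/top0.png

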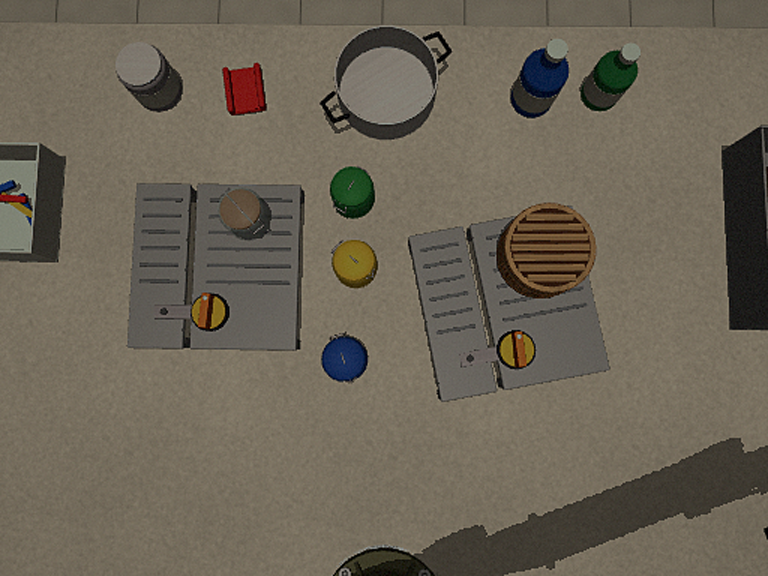

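View pics/side0.png

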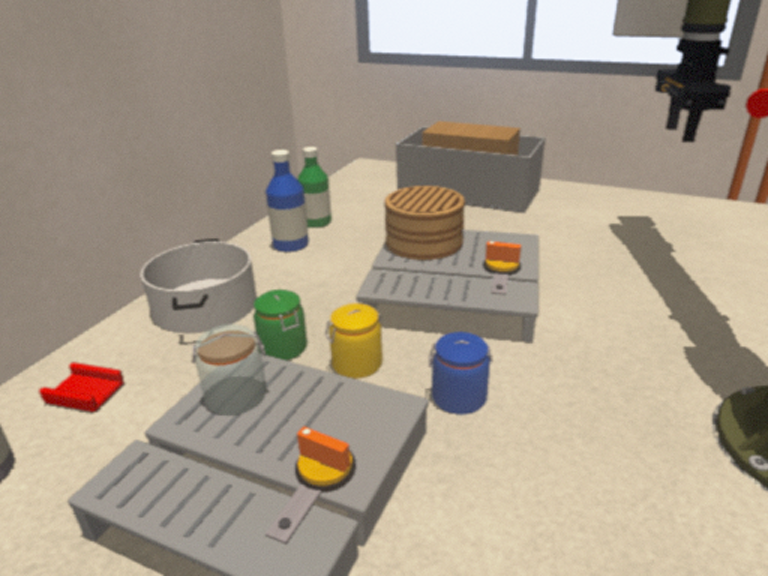

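The top view shows two candidate orange locks. One is at zoomed (209,312), on the riser with the clear jar at (243,213). The other is at (516,350), on the bamboo-tier riser. The blue, green and yellow jars at (345,358), (352,192) and (354,263) are distractors. I choose the left lock at original pixel (139,208) and check it in a close crop.

Run:
```python
from h import *
d=shot('top'); save(d,'crop1.png',(80,115,210,240),6)
np.save('/tmp/d.npy',d,allow_pickle=True)
# orange pixels whose 3D is near bar top
im=d['image'].astype(int); R,G,B=im[...,0],im[...,1],im[...,2]
pts=[]
for v in range(185,230):
    for u in range(120,160):
        if d['depth'][v,u]>0:
            p=world(d,u,v)
            if 0.095<p[2]<0.115: pts.append(p)
pts=np.array(pts); print(len(pts),pts.mean(0),pts.min(0),pts.max(0))
r=cv2.minAreaRect((pts[:,:2]*1000).astype(np.float32)); print(r)
```

```text
148 [0.52294827 0.31381977 0.10494227] [0.4929075 0.3054287 0.0971738] [0.55248942 0.32299845 0.11062565]
((522.77197265625, 314.6099548339844), (14.934894561767578, 59.92277526855469), 86.4762191772461)
```

View pics/crop1.png

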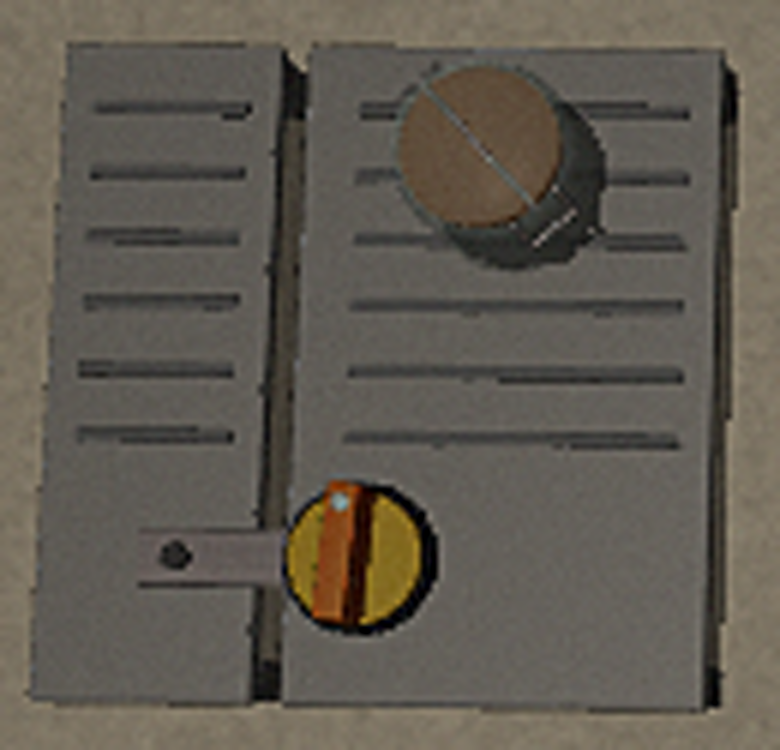

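The crop confirms the lock. The jar's clear glass with brown lid is at (480,145). The bar runs from (342,485) to (330,618), nearly parallel to the gap from (300,80) to (268,680) and turned slightly clockwise. The bar measures 60x15 mm with its top at about 0.106 m, which matches the description.

```bash
cat >> h.py <<'E'
from scipy.spatial.transform import Rotation as Ro
def plan(p,head,s=None):
    """shift (mm) and turn (deg) in tool axes from measured pose to world p, tool down, tool x at heading head deg"""
    s=s or ctrl.get_state(); R=Ro.from_rotvec(s['tool_rot'])
    h=np.radians(head); T=Ro.from_matrix(np.array([[np.cos(h),np.sin(h),0],[np.sin(h),-np.cos(h),0],[0,0,-1]]))
    print('shift',(R.inv().apply(np.array(p)-s['position'])*1000).round(1),'turn',np.degrees((R.inv()*T).as_rotvec()).round(1))
E
python3 - <<'E'
from h import *
d=np.load('/tmp/d.npy',allow_pickle=True).item()
c=lambda u,v:(80+u/6-.4,115+v/6-.4)
# riser edges at z=.06: gap right edge, gap left edge, right outer edge
for a,b in(((312,60),(285,695)),((283,55),(250,695)),((722,60),(702,700))):
    A,B=[world(d,*c(*q),z=.06) for q in(a,b)]; v=A-B; print(A,B,'len',np.hypot(*v[:2]),'yaw',np.degrees(np.arctan2(v[1],v[0])))
# bar top edges z=.106
for a,b in(((330,485),(313,617)),((358,488),(345,622))):
    A,B=[world(d,*c(*q),z=.106) for q in(a,b)]; v=A-B; print('bar',A,B,np.hypot(*v[:2]),np.degrees(np.arctan2(v[1],v[0])))
print('disc',world(d,*c(355,557),z=.074))
print('tiers',world(d,365,165),'jar',world(d,*c(480,145),z=.157))
plan((.60,-.20,.27),98)
E
```

```text
[0.7505196  0.34776447 0.06      ] [0.4622992  0.34622075 0.06      ] len 0.2882245358560429 yaw 0.30687466482046444
[0.75270936 0.36113859 0.06      ] [0.46207441 0.36177772 0.06      ] len 0.29063564928057123 yaw -0.12599763779814926
[0.75256319 0.16073534 0.06      ] [0.46277117 0.16125946 0.06      ] len 0.289792496592103 yaw -0.10362481610494326
bar [0.55107639 0.31806489 0.106     ] [0.49423915 0.32273845 0.106     ] 0.057029066899283824 -4.700690597470846
bar [0.54994049 0.30592298 0.106     ] [0.49229595 0.30891063 0.106     ] 0.057721911016224876 -2.9669204937184848
disc [0.52280523 0.31422956 0.074     ]
tiers [ 0.62893404 -0.26380479  0.15616294] jar [0.68914821 0.24796131 0.157     ]
shift [ 502.6 -265.6  -47.9] turn [ -0.1  -0.1 -79. ]
```

Everything agrees: gap yaw is about 0°, bar heading about -4°, axis at (0.523, 0.314) and 33 mm from the gap edge, and the jar 178 mm away. Moving now over the 0.156 m tiers, keeping the tool at z≈0.27.

```bash
python3 -m jog '[[[20,-10,-48,0,0,-8,87],[500,-265,-48,0,0,-79,87],[500,-265,-48,0,0,-79,87],[500,-265,-48,0,0,-79,87],[500,-265,-48,0,0,-79,87],[500,-265,-48,0,0,-79,87],[500,-265,-48,0,0,-79,87],[500,-265,-48,0,0,-79,87],[500,-265,-48,0,0,-79,87],[500,-265,-48,0,0,-79,87]]]' 30
python3 -c "
from h import *
plan((.523,.314,.2),176)"
```

```text
time: 1.15
position: [0.534, -0.2694, 0.27]
tool_rot: [2.058, 2.374, -0.001]
ft_force: [0.6, -0.1, -0.1]
grip_width: 1.003
grip_force: 0.0
shift [579.1  71.9  69.8] turn [ -0.    0.  -77.8]
```

```bash
python3 -m jog '[[[579,72,20,0,0,-78,87],[579,72,20,0,0,-78,87],[579,72,20,0,0,-78,87],[579,72,20,0,0,-78,87],[579,72,20,0,0,-78,87],[579,72,20,0,0,-78,87],[579,72,20,0,0,-78,87],[579,72,20,0,0,-78,87],[579,72,20,0,0,-78,87],[579,72,20,0,0,-78,87]]]'
python3 -c "
from h import *
plan((.523,.314,.18),176)"
```

```text
time: 2.15
position: [0.5254, 0.2301, 0.2529]
tool_rot: [0.107, 3.139, -0.001]
ft_force: [0.5, 1.0, 0.3]
grip_width: 1.001
grip_force: 0.0
shift [ 8.1 83.6 72.8] turn [-0.   0.   0.1]
```

```bash
python3 -m jog '[[[8,84,60,0,0,0,60],[8,84,73,0,0,0,60],[8,84,73,0,0,0,60],[8,84,73,0,0,0,60],[8,84,73,0,0,0,60]]]'
python3 - <<'E'
from h import *
s=ctrl.get_state();print(s['joint_positions'],s['position'])
plan((.523,.314,.080),176)
a=shot('side'); 
cv2.imwrite('pics/pre.png',cv2.resize(a['image'][150:384,60:330,::-1],None,fx=2.5,fy=2.5))
E
```

```text
time: 2.65
position: [0.5245, 0.3118, 0.1805]
tool_rot: [0.113, 3.139, -0.001]
ft_force: [-0.1, -1.3, 0.2]
grip_width: 0.706
grip_force: 0.0
[ 0.15306947  0.400506   -0.92759269  1.58726559  0.32910596  1.31923649
  0.67945959] [0.52451762 0.31178307 0.18053992]
shift [  1.8   2.2 100.5] turn [-0.   0.  -0.1]
```

View pics/pre.png

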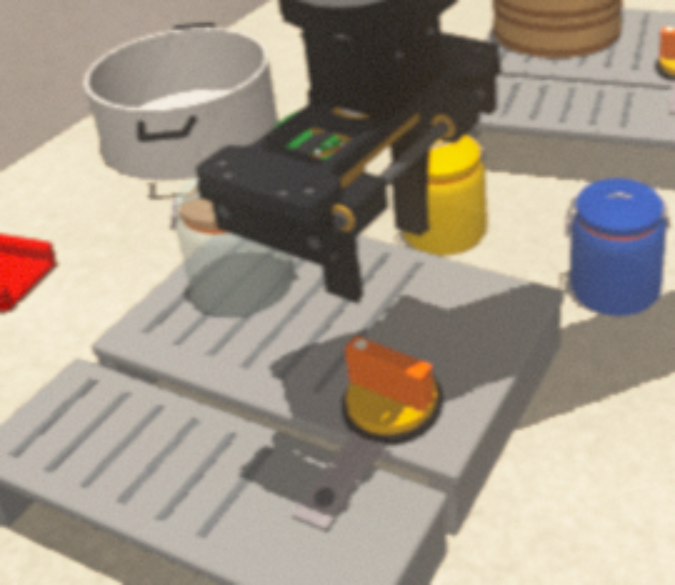

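The fingers straddle the lock with the bar at (390,370), and there is room to the jar at (235,260). Descending to TCP z≈0.080, then closing.

```bash
python3 -m jog '[[[1,1,40,0,0,0,60],[2,2,75,0,0,0,60],[2,2,95,0,0,0,60],[2,2,100,0,0,0,60],[2,2,100,0,0,0,60],[2,2,100,0,0,0,0],[2,2,100,0,0,0,0],[2,2,100,0,0,0,0],[2,2,100,0,0,0,0],[2,2,100,0,0,0,0]]]' 25
```

```text
time: 3.7
position: [0.5218, 0.3153, 0.0802]
tool_rot: [0.111, 3.139, 0.0]
ft_force: [-0.3, -0.9, 0.1]
grip_width: 0.32
grip_force: 0.0
```

```bash
python3 -m jog '[[[0,0,0,0,0,0,0],[0,0,0,0,0,0,0],[0,0,0,0,0,0,0],[0,0,0,0,0,0,0],[0,0,0,0,0,0,0]]]' 25
python3 -c "
from h import *
s=ctrl.get_state();print(s['torque'],s['joint_positions'])
plan((.523,.314,.08),90)"
```

```text
time: 4.2
position: [0.5218, 0.3165, 0.08]
tool_rot: [0.11, 3.139, 0.004]
ft_force: [2.0, 5.5, -3.6]
grip_width: 0.163
grip_force: 25.0
[ 1.21048532 -0.48904982 -0.13107705] [ 0.10857569  0.4929827  -0.88130635  1.69442904  0.4102162   1.14903189
  0.61545354]
shift [-1.4 -2.4  0. ] turn [ 0.1 -0.1 86. ]
```

Gripped: the opening is 14.2 mm, which matches the bar thickness. Turning clockwise (+ about tool z), first half.

```bash
python3 -m jog '[[[0,1,0,0,0,0,0],[0,1,0,0,0,5,0],[0,1,0,0,0,10,0],[0,1,0,0,0,15,0],[0,1,0,0,0,20,0],[0,1,0,0,0,25,0],[0,1,0,0,0,30,0],[0,1,0,0,0,35,0],[0,1,0,0,0,40,0],[0,1,0,0,0,40,0]]]' 40
python3 -c "
from h import *
s=ctrl.get_state();print(s['torque'],s['joint_positions'])
plan((.523,.314,.08),90)"
```

```text
time: 5.2
position: [0.5223, 0.3177, 0.08]
tool_rot: [1.179, 2.911, 0.005]
ft_force: [2.9, 5.9, -4.3]
grip_width: 0.162
grip_force: 40.0
[ 1.32531574 -0.77667555 -0.10975774] [ 0.00983876  0.44736325 -0.7459529   1.69581922  0.33029226  1.12585827
 -0.02931816]
shift [-3.1 -2.2  0. ] turn [ 0.2 -0.1 45.9]
```

```bash
python3 -m jog '[[[0,0,0,0,0,6,0],[0,0,0,0,0,12,0],[0,0,0,0,0,18,0],[0,0,0,0,0,24,0],[0,0,0,0,0,30,0],[0,0,0,0,0,36,0],[0,0,0,0,0,42,0],[0,0,0,0,0,46,0],[0,0,0,0,0,49,0],[0,0,0,0,0,49,0]]]'
python3 - <<'E'
from h import *
s=ctrl.get_state();print(s['torque'],s['joint_positions'])
plan((.523,.314,.08),90,s)
a=shot('side'); cv2.imwrite('pics/t1.png',cv2.resize(a['image'][150:384,40:310,::-1],None,fx=2.5,fy=2.5))
E
```

```text
time: 6.2
position: [0.5236, 0.3181, 0.0801]
tool_rot: [2.277, 2.164, 0.009]
ft_force: [7.6, 7.9, -6.3]
grip_width: 0.159
grip_force: 40.0
[ 1.53587437 -1.57231602  0.74153784] [-0.10775396  0.40771364 -0.59110901  1.69918769  0.25009692  1.10513924
 -0.82392753]
shift [-4.1 -0.4  0.1] turn [ 0.3 -0.2 -2.9]
```

View pics/t1.png

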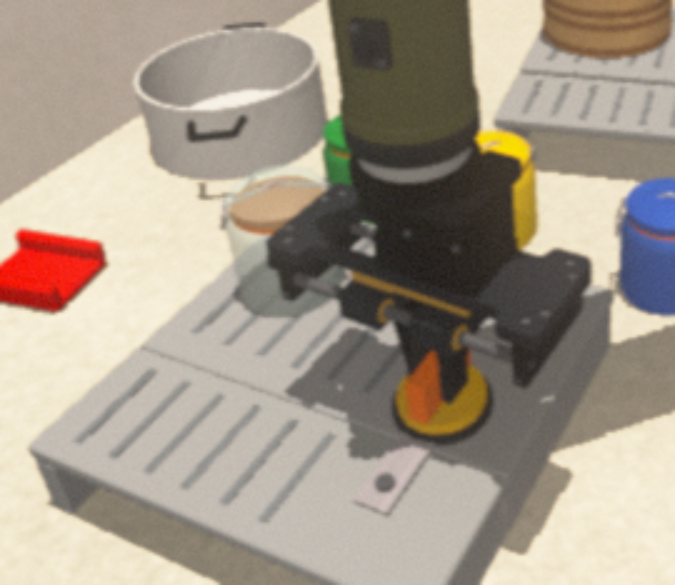

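The gap is closed, now a thin line at (230,390), and the bar is square to it. The wrist moment jumped from -0.11 to 0.74 N m, so the stop is reached. The jar is still standing at (280,240). Opening and rising straight up.

```bash
python3 -m jog '[[[0,0,0,0,0,0,55],[0,0,0,0,0,0,55],[0,0,0,0,0,0,55],[0,0,0,0,0,0,55],[0,0,0,0,0,0,55],[0,0,0,0,0,0,55],[0,0,-15,0,0,0,55],[0,0,-55,0,0,0,55],[0,0,-100,0,0,0,55],[0,0,-140,0,0,0,55]]]'
```

```text
time: 7.25
position: [0.5218, 0.3165, 0.2232]
tool_rot: [2.279, 2.162, 0.003]
ft_force: [0.5, -0.1, 0.3]
grip_width: 0.633
grip_force: 0.0
```

```bash
python3 -m jog '[[[-250,0,-30,0,0,0,55],[-250,0,-30,0,0,0,55],[-250,0,-30,0,0,0,55],[-250,0,-30,0,0,0,55],[-250,0,-30,0,0,0,55],[-250,0,-30,0,0,0,55],[-250,0,-30,0,0,0,55]]]'
python3 - <<'E'
from h import *
d=shot('top'); save(d,'end.png',(70,105,410,275),2.3)
pts=[p for v in range(185,230) for u in range(110,165) if d['depth'][v,u]>0 for p in [world(d,u,v)] if .095<p[2]<.115]
pts=np.array(pts); print(len(pts),cv2.minAreaRect((pts[:,:2]*1000).astype(np.float32)))
w,V=np.linalg.eigh(np.cov(pts[:,:2].T));print(np.degrees(np.arctan2(V[1,1],V[0,1])))
E
```

```text
time: 7.95
position: [0.5088, 0.0653, 0.2513]
tool_rot: [2.282, 2.157, 0.002]
ft_force: [0.2, 0.5, -0.3]
grip_width: 0.632
grip_force: 0.0
141 ((522.686767578125, 314.5011291503906), (13.67143440246582, 59.87843322753906), 0.4259355664253235)
90.51666256489128
```

View pics/end.png

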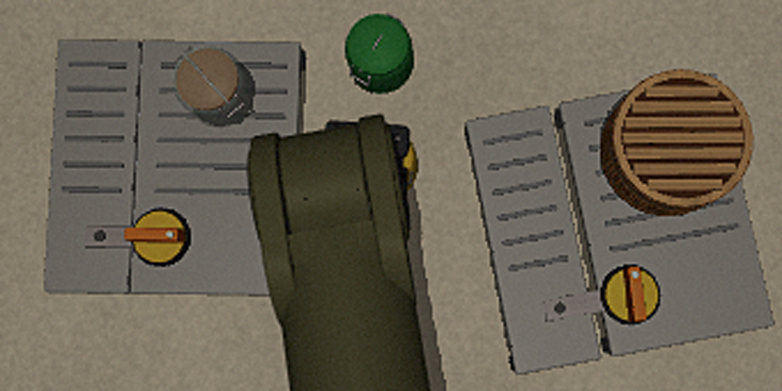

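The lock bar at (155,235) is now square to the closed gap at (137,150), measured at 90.5°. The jar stands unmoved at (208,78), the tiers' lock at (632,293) is still open, and the gripper is clear at z=0.25.

```bash
python3 -c "
from bench import ctrl
print(ctrl.close_job())"
```

```text
the job is handed in; nothing more can be done
None
```

The jar riser's lock is turned clockwise to its stop and released, its halves are drawn tight, the jar stands where it was, and the tiers' lock is still open; the job is handed in at about 8 s of the 32 s.

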